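Check the travel of a polishing spindle

ROBOT

A 6-joint arm with a two-finger parallel gripper is mounted at the origin on the work surface. World frame = base frame: x ahead of the robot, y to its left, z up, the work surface at z = 0. Lengths are in m, angles in degrees, forces in N, time in s.
With the tool pointing down it reaches from about 0.375 to 0.9 m from the base axis. Payload 3.1 kg.
Tool frame: the origin (TCP) lies on the centre line of the jaws, within the pads' length; the fingertips stand 25 mm ahead of it and the grasp point (between the pads) lies 6 mm ahead of it; z points along the fingers, y is the line along which they close (so a half turn about z gives the same grasp; the last joint's range is limited). The gripper opens to 87 mm and grips with 3 to 60 N. Pads are 19 mm wide; open, the fingers measure 117 mm over their backs; the gripper's body (75 mm by 190 mm) begins 51 mm behind the grasp point.
Start: joints at [-77.091, 30.224, 82.088, -0, 67.689, -10.227], TCP at [0.246, -0.575, 0.248] pointing down, gripper open.
Joint ranges: [-176.69, 176.69], [-43.24, 126.21], [12.49, 139.97], [-82, 262], [0, 151.66], [-163.58, 163.58]. Speed limits (degrees/s): [159.86, 159.86, 180, 180, 180, 180].

INTERFACE

Orientations are given as a 3x3 rotation matrix whose columns are the frame's x, y, z axes.
In Python, from rig import bot, cams, models gives the robot as it stands. The module is installed in compiled form; this text tells all that it offers.
- The arm moves only by the shell command python3 -m handwheel 'ROWS' [OPENING]. ROWS is JSON, a list of rows, each a list of 6 numbers: the shift along the world's x, y, z each as a share of 1 m, from -1 to 1, then the turn, a rotation vector about the world's x, y, z each as a share of 2 rad, from -1 to 1. In form: [[dx, dy, dz, wx, wy, wz], ...]. A call has exactly 8 rows; each row is the pose to reach, as a shift and turn from the pose commanded when the call began; what a row does not reach only later rows make up. A row lasts 1/12 s, in which the tool goes at most 41.7 mm and 7.16 degrees, less where a joint would pass 70% of its speed; a pose out of reach is approached as far as the arm can. A call with a number of a shift or a turn outside -1 to 1 is refused whole. A call with a gripper value outside its range is refused whole. OPENING is the opening, from -1 (shut) to 1 (fully open), so that 0 is half open, set as the call begins (- or left out, the last holds). The fingers move at their own pace and stop on an object; the grip force is fixed at half the most. Time passes only in rows, so rows that repeat a pose let the fingers close, or fill a call up. It gives the time, the measured TCP pose, the force, the opening and the grip force at its end, in the units of the state.
- bot.read_state(): the state, without advancing time (a new reading comes with each control period).
- cams.capture(name): name is "scene" or "top" or "wrist"; returns (picture, depth): 400x640x3 uint8, blue, green, red; 400x640 float32, m along the optical axis (not along the pixel's ray), 0 where there is no reading.
- cams.calibration(name): a dict with "mtx" (3x3 intrinsics, pixels), "R" (3x3) and "t" (3): a world point X has camera coordinates R X + t; the wrist camera has in their place "tool_from_camera" (4x4, takes a point from camera to tool coordinates, whose origin is the TCP and whose axes are the flange's). Camera axes: x right, y down, z forward; pixel columns grow to the right and rows downward; lengths in m; the calibration is good to about 2 mm. A picture is of the moment at which its call begins: read the wrist's pose just before it. calibration takes no time and is no camera call.
- bot.hand_in(): hands the job in; it is judged then, once.
Trained networks look in the newest picture that a camera, given by its name, has taken for a name from the list of things; names that differ only in an ending like _2 or _b are one class to them, and where a whole thing is asked for, a point or a joint stands for the part that bears it (a point fixed in the world has none). Each returns a list of dicts, best first, with "conf" (0 to 1); they miss things now and then, are a little off and sometimes report something else, mostly with a low value. They report only what shows in the picture. A call takes as long as a camera call.
- models.spot_in(query, camera): "position" ([column, row] in pixels, amid what is visible of it).
- models.tip_of(query, camera): "position" ([column, row] in pixels: a listed point, or the origin of a listed thing).
The state is a dict: "time_s": time; "joint_positions": joint angles; "qvel": joint speeds; "tau": joint torques, N m; "position": TCP position; "tcp_rot": TCP orientation; "force": force on the tool from outside, world axes, zero at the start; "moment": the same for the moment, N m; "opening": opening from 0.0 (shut) to 1.0 (fully open); "grasp_force": force on a finger pad.
Only numpy, scipy, OpenCV 4.12 (cv2) and the standard library are available. Lean on these libraries where they do the work, as an engineer would, in place of code of your own. Each camera call takes 0.05 s, during which the arm holds its last target. There are 200 camera calls.

TASK

Check the free end travel of the white polishing unit's spindle: pull the red lock knob straight out to its detent, draw the brass collet out along the spindle's axis to its outer stop and push it back fully home to its inner stop, then push the red knob fully home again so that the spindle is locked. Let go of everything, and leave the vial, the impression and the file where they are.

Things in the scene. Friction and masses are not known exactly. Their poses are not given: they have to be found in the camera images.
- unit: White polishing unit, fixed to the bench, never moves. Housing 140 (x) x 130 (y) x 85 mm high on a 165 x 150 x 10 mm foot; origin at the centre of its underside. Its -x face is the front, with the red knob; the spindle comes out of its +y face. Its yaw differs between starts (up to 0.45 rad).
- knob_grip (a point): Centre of the red lock knob's cap, a cylinder 24 mm in diameter and 26 mm long whose axis lies along the unit's x axis, 58 mm above the bench. Knob in: at (-103, -20, 58) mm in the unit's frame, with 20 mm of free stem between cap and housing. Moves with the knob; its axes are the unit's axes.
- lock_knob (a joint): How far the knob is pulled out along the unit's -x, in m: 0 = fully home (spindle locked), 0.014 = fully out, in its detent. A sprung detent holds it at either end and tips over half-way; it takes about 6 N either way. While it is in, a tongue keeps the spindle from moving out by more than 4 mm; while the spindle is out, the tongue keeps the knob from going home.
- spindle_grip (a point): Centre of the brass collet on the spindle, a cylinder 24 mm in diameter and 34 mm long with its axis along the unit's y axis, 58 mm above the bench; spindle home: at (0, 100, 58) mm in the unit's frame. A felt cone goes on 24 mm beyond its outer end. Moves with the spindle; its axes are the unit's axes.
- spindle (a joint): How far the spindle is drawn out along the unit's +y, in m: 0 = inner stop (home), 0.014 = outer stop. Slides with about 1.5 N of friction and stays where it is left. It does not turn. At the start it is within 2 mm of home.
- vial: Loose frosted glass vial with a white cap, standing, 24 mm in diameter, 53 mm high; origin at the centre of its underside. Beside the unit's -y face. Bystander.
- impression: Loose grey acrylic ear impression, about 30 x 26 x 32 mm high; origin at the centre of its underside. In front of the unit, on the spindle's side. Bystander.
- file: Loose file lying down, 225 mm long: steel handle 100 x 26 x 18 mm and a flat blade; x along its length, origin on its underside near the middle. Behind the unit. Bystander.
- vise: Small bench vise, 110 mm long and 95 mm high, fixed, with a tan hearing-aid shell in its brass jaws; origin at the centre of its underside. Off to the robot's right. Bystander.

How it is judged (in metres and radians):
On the way, in this order (a step that is already met when the one before it is completed fails the run):
1. the knob is out in its detent, the spindle still home (value of joint lock_knob above 0.0118 m and value of joint spindle below 0.005 m), for 0.2 s.
2. the spindle is drawn out to its outer stop, the knob still out (value of joint spindle above 0.0122 m and value of joint lock_knob above 0.0118 m), for 0.1 s.
3. the spindle is back at its inner stop, the knob still out (value of joint spindle below 0.0018 m and value of joint lock_knob above 0.0118 m), for 0.1 s.
At the end, for the whole second after the job is handed in: The knob is within 1.8 mm of fully home and the spindle within 2.2 mm of its inner stop, nothing is held, and the vial (standing), the impression and the file are within 15 mm of where they started (value of joint lock_knob below 0.0018 m and value of joint spindle below 0.0022 m and angle between vial's own z axis and vertical below 0.15 rad and distance of each of vial, impression, file from where it was at the start of the episode below 0.015 m); the robot touches nothing.
It fails at once if a bystander is shifted by more than 15 mm (distance of any of vial, impression, file from where it was at the start of the episode above 0.015 m).
It also fails if it takes over 58 s, if anything falls off the work surface, if the arm or the gripper's body presses on something with over 40 N, if the wrist force passes 120 N, or if a joint passes its speed limit or range.

## Working session

There is one attempt and no reset: what is moved stays moved. The work goes in short steps, Python scripts to look and compute and a shell command to move; the robot and the scene stay as the last step left them, time stands still between calls to the robot, and variables do not carry over. Pictures are saved under pics/ and viewed, at most 10 in all, crops included, and the job is handed in when it is done.

```bash
mkdir -p pics
cat > h.py <<'E'
import numpy as np, cv2
from rig import bot, cams, models
def ray(cam,px,st=None):
    c=cams.calibration(cam); d=np.linalg.inv(c["mtx"])@[px[0],px[1],1]
    if cam=="wrist":
        T=np.array(c["tool_from_camera"]); R=np.array(st["tcp_rot"]); p=np.array(st["position"])
        return R@T[:3,3]+p, R@T[:3,:3]@d
    R=np.array(c["R"]);t=np.array(c["t"]).ravel()
    return -R.T@t, R.T@d
def at_z(cam,px,z,st=None):
    o,d=ray(cam,px,st); return o+d*(z-o[2])/d[2]
E
python3 - <<'E'
from h import *
np.set_printoptions(precision=3,suppress=True)
for cam in("scene","top"):
    im,dp=cams.capture(cam); cv2.imwrite(f"pics/{cam}0.png",im)
    for q,z in(("knob_grip",.058),("spindle_grip",.058),("unit",0),("vial",0),("impression",0),("file",0),("vise",0)):
        for r in models.tip_of(q,cam)[:1]: print(cam,q,r["conf"],np.array(r["position"]),at_z(cam,r["position"],z))
print(bot.read_state())
E
```

```text
scene knob_grip 0.47 [299.9 152. ] [ 0.456 -0.124  0.058]
scene spindle_grip 0.48 [358.  180.3] [ 0.595 -0.051  0.058]
scene vial 0.55 [250.2 214.9] [ 0.533 -0.281 -0.   ]
scene file 0.76 [327.  258.9] [ 0.709 -0.184  0.   ]
scene vise 0.85 [179.1 263.2] [ 0.587 -0.448  0.   ]
top spindle_grip 0.68 [282.3 206. ] [ 0.596 -0.048  0.058]
top unit 0.63 [327.2 219.7] [ 0.569 -0.144  0.   ]
top vial 0.64 [386.7 237.3] [ 0.529 -0.278  0.   ]
top impression 0.73 [262.4 263. ] [0.472 0.001 0.   ]
top file 0.78 [345.4 157.7] [ 0.71  -0.186  0.   ]
top vise 0.56 [462.7 212.7] [ 0.585 -0.449  0.   ]
{'time_s': 0.8, 'joint_positions': array([-77.092,  30.221,  82.086,  -0.   ,  67.687, -10.228]), 'qvel': array([ 0.032,  0.152, -0.096,  0.065,  0.057,  0.02 ]), 'tau': array([ -0.   , -43.995, -17.698,   0.063,   0.05 ,  -0.   ]), 'position': array([ 0.246, -0.575,  0.248]), 'tcp_rot': array([[ 0.92 ,  0.393,  0.   ],
       [ 0.393, -0.92 , -0.   ],
       [-0.   ,  0.   , -1.   ]]), 'force': array([-0.489,  0.31 ,  0.358]), 'moment': array([-0.013,  0.008,  0.048]), 'grasp_force': 0.0, 'opening': 0.9999590441486188}
```

View pics/top0.png

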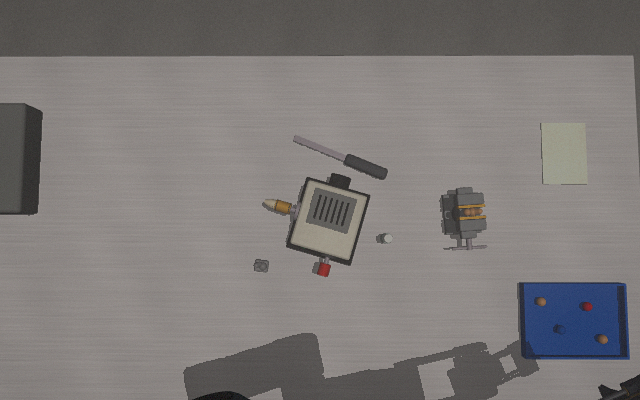

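View pics/scene0.png

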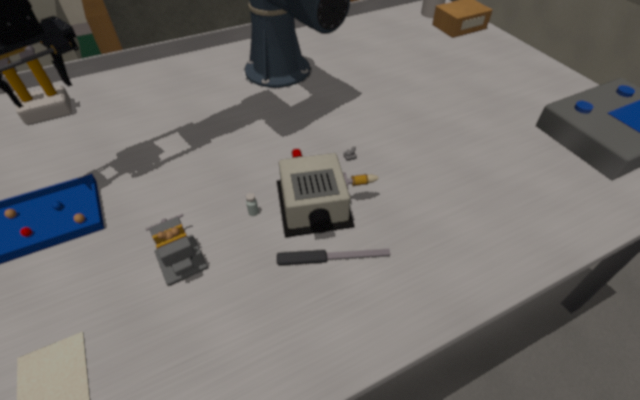

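The unit's yaw is about -0.27 rad, and the knob is near (0.46, -0.135). In the top picture the red knob is at about (322, 268), the collet at (283, 207), the impression at (262, 265) and the vial at (386, 238). I'll go above the knob with the jaws along the unit's y axis.

```bash
python3 -m handwheel '[[0.01,0.02,0,0,0,-0.02],[0.03,0.06,0,0,0,-0.05],[0.046,0.092,0,0,0,-0.08],[0.062,0.124,0,0,0,-0.11],[0.078,0.156,0,0,0,-0.14],[0.094,0.188,0,0,0,-0.17],[0.11,0.22,0,0,0,-0.20],[0.12,0.24,0,0,0,-0.22]]' 0.2
python3 -m handwheel '[[0.015,0.03,0,0,0,-0.02],[0.03,0.06,0,0,0,-0.05],[0.046,0.092,0,0,0,-0.08],[0.062,0.124,0,0,0,-0.1],[0.075,0.15,0,0,0,-0.11],[0.085,0.18,0,0,0,-0.117],[0.09,0.195,0,0,0,-0.117],[0.09,0.195,0,0,0,-0.117]]'
python3 - <<'E'
from h import *
np.set_printoptions(precision=3,suppress=True)
st=bot.read_state(); im,dp=cams.capture("wrist"); cv2.imwrite("pics/w1.png",im)
print(st["time_s"],st["position"],st["tcp_rot"],st["joint_positions"])
for q,z in(("knob_grip",.058),("spindle_grip",.058),("unit",0)):
    for r in models.tip_of(q,"wrist")[:2]: print(q,r["conf"],np.array(r["position"]),at_z("wrist",r["position"],z,st))
# red pixels
hsv=cv2.cvtColor(im,cv2.COLOR_BGR2HSV); m=((hsv[...,0]<6)|(hsv[...,0]>174))&(hsv[...,1]>170)&(hsv[...,2]>60)
v,u=np.nonzero(m); print(len(u),u.min(),u.max(),v.min(),v.max(),cv2.minAreaRect(np.c_[u,v].astype(np.float32)),dp[m].min())
E
```

```text
time_s: 1.47
position: [0.3662, -0.3313, 0.2476]
tcp_rot: [[0.999, -0.037, -0.0], [-0.037, -0.999, 0.002], [-0.0, -0.002, -1.0]]
force: [0.0, 0.4, -0.1]
opening: 0.61
grasp_force: 0.0
time_s: 2.13
position: [0.4559, -0.1366, 0.2477]
tcp_rot: [[0.965, -0.263, -0.0], [-0.263, -0.965, 0.001], [-0.0, -0.001, -1.0]]
force: [-0.3, 0.1, -0.7]
opening: 0.6
grasp_force: 0.0
2.1333 [ 0.456 -0.137  0.248] [[ 0.965 -0.263 -0.   ]
 [-0.263 -0.965  0.001]
 [-0.    -0.001 -1.   ]] [-30.197  18.794 102.866   0.066  58.376  75.004]
knob_grip 0.56 [320.4 178.6] [ 0.462 -0.139  0.058]
spindle_grip 0.6 [196.6  71.2] [ 0.596 -0.051  0.058]
unit 0.75 [299.3  79.3] [ 0.569 -0.143  0.   ]
380 307 328 167 193 ((317.5, 180.0), (26.0, 21.0), 90.0) 0.0
```

View pics/w1.png

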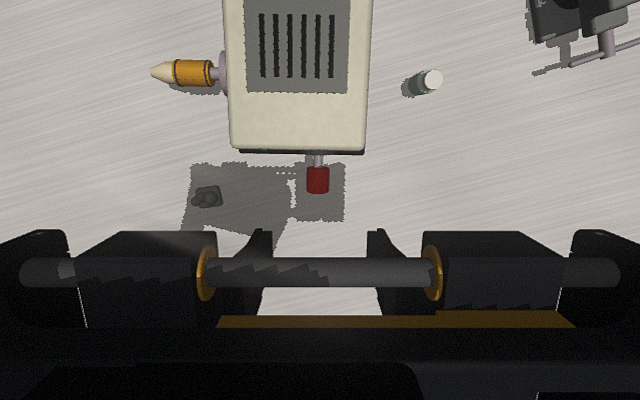

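The wrist view shows the knob cap at (318, 180), aligned with the jaws, and the collet at (195, 72). The knob is at about (0.461, -0.137), so I'm descending and gripping.

```bash
python3 -m handwheel '[[0.002,0,-0.02,0,0,-0.003],[0.004,0,-0.055,0,0,-0.006],[0.005,0,-0.09,0,0,-0.006],[0.005,0,-0.125,0,0,-0.006],[0.005,0,-0.155,0,0,-0.006],[0.005,0,-0.175,0,0,-0.006],[0.005,0,-0.183,0,0,-0.006],[0.005,0,-0.183,0,0,-0.006]]' 0.2
python3 -m handwheel '[[0,0,0,0,0,0],[0,0,0,0,0,0],[0,0,0,0,0,0],[0,0,0,0,0,0],[0,0,0,0,0,0],[0,0,0,0,0,0],[0,0,0,0,0,0],[0,0,0,0,0,0]]' -1
```

```text
time_s: 3.0
position: [0.4595, -0.1404, 0.0628]
tcp_rot: [[0.96, -0.28, -0.003], [-0.28, -0.96, 0.002], [-0.004, -0.001, -1.0]]
force: [0.0, -0.2, 0.5]
opening: 0.603
grasp_force: 0.0
time_s: 3.67
position: [0.4612, -0.1364, 0.0656]
tcp_rot: [[0.96, -0.282, 0.002], [-0.282, -0.96, 0.004], [0.001, -0.004, -1.0]]
force: [7.1, 13.9, 4.6]
opening: 0.273
grasp_force: 29.9
```

```bash
python3 -m handwheel '[[-0.002,0.001,0,0,0,0],[-0.005,0.003,0,0,0,0],[-0.008,0.004,0,0,0,0],[-0.011,0.005,0,0,0,0],[-0.013,0.006,0,0,0,0],[-0.015,0.006,0,0,0,0],[-0.016,0.006,0,0,0,0],[-0.016,0.006,0,0,0,0]]'
python3 -m handwheel '[[0,0,0,0,0,0],[0,0,0,0,0,0],[0,0,0,0,0,0],[0,0,0,0,0,0],[0,0,0,0,0,0],[0,0,0,0,0,0],[0,0,0,0,0,0],[0,0,0,0,0,0]]'
```

```text
time_s: 4.33
position: [0.4485, -0.1327, 0.0657]
tcp_rot: [[0.959, -0.282, 0.009], [-0.282, -0.959, -0.0], [0.009, -0.002, -1.0]]
force: [12.1, 12.2, -0.4]
opening: 0.27
grasp_force: 29.9
time_s: 5.0
position: [0.4485, -0.1327, 0.0657]
tcp_rot: [[0.959, -0.282, 0.009], [-0.282, -0.959, -0.0], [0.009, -0.002, -1.0]]
force: [11.6, 12.5, 0.2]
opening: 0.267
grasp_force: 29.9
```

```bash
python3 -m handwheel '[[-0.001,0.000,0,0,0,0],[-0.002,0.001,0,0,0,0],[-0.004,0.002,0,0,0,0],[-0.005,0.003,0,0,0,0],[-0.005,0.003,0,0,0,0],[-0.005,0.003,0,0,0,0],[-0.005,0.003,0,0,0,0],[-0.005,0.003,0,0,0,0]]'
```

```text
time_s: 5.67
position: [0.4483, -0.1326, 0.0658]
tcp_rot: [[0.959, -0.282, 0.019], [-0.282, -0.959, -0.006], [0.02, 0.001, -1.0]]
force: [17.5, 9.5, -7.5]
opening: 0.267
grasp_force: 29.9
```

```bash
python3 -m handwheel '[[0,0,0,0,0,0],[0,0,0,0,0,0],[0,0,0,0,0,0],[0,0,0,0,0,0],[0,0,0,0,0,0],[0,0,0.01,0,0,0],[0,0,0.02,0,0,0],[0,0,0.03,0,0,0]]' 0.2
python3 -m handwheel '[[0,0,0.03,0,0,0],[0,0,0.06,0,0,0.05],[0,0,0.09,0,0,0.1],[0,0,0.12,0,0,0.15],[0.02,0.02,0.14,0,0,0.2],[0.04,0.03,0.14,0,0,0.25],[0.06,0.04,0.14,0,0,0.3],[0.08,0.05,0.14,0,0,0.35]]'
python3 -m handwheel '[[0.02,0.01,0,0,0,0.06],[0.04,0.01,0,0,0,0.12],[0.06,0.02,0,0,0,0.18],[0.07,0.025,0,0,0,0.24],[0.07,0.025,0,0,0,0.3],[0.07,0.025,0,0,0,0.36],[0.07,0.025,0,0,0,0.42],[0.07,0.025,0,0,0,0.435]]'
cat > look.py <<'E'
from h import *
import sys
np.set_printoptions(precision=4,suppress=True)
st=bot.read_state(); im,dp=cams.capture("wrist"); cv2.imwrite("pics/%s.png"%sys.argv[1],im)
print(st["time_s"],st["position"],st["tcp_rot"],st["joint_positions"])
for q,z in(("knob_grip",.058),("spindle_grip",.058),("unit",0)):
    for r in models.tip_of(q,"wrist")[:1]: print(q,r["conf"],np.array(r["position"]),at_z("wrist",r["position"],z,st))
E
python3 look.py w2
```

```text
time_s: 6.33
position: [0.4389, -0.1307, 0.0947]
tcp_rot: [[0.96, -0.279, -0.001], [-0.279, -0.96, 0.001], [-0.001, -0.0, -1.0]]
force: [0.4, -0.5, 0.0]
opening: 0.595
grasp_force: 0.0
time_s: 7.0
position: [0.5199, -0.0803, 0.2353]
tcp_rot: [[0.912, 0.41, 0.001], [0.41, -0.912, -0.0], [0.0, 0.001, -1.0]]
force: [0.2, 0.2, 0.1]
opening: 0.599
grasp_force: 0.0
time_s: 7.67
position: [0.5888, -0.0557, 0.234]
tcp_rot: [[0.275, 0.961, -0.002], [0.961, -0.275, 0.0], [-0.0, -0.002, -1.0]]
force: [0.4, -0.1, -0.5]
opening: 0.597
grasp_force: 0.0
7.6667 [ 0.5888 -0.0557  0.234 ] [[ 0.275   0.9614 -0.0016]
 [ 0.9614 -0.275   0.0003]
 [-0.0002 -0.0016 -1.    ]] [-16.2199  28.5589  87.7998  -0.0125  63.7358  -0.2495]
spindle_grip 0.85 [322.5 179.4] [ 0.5944 -0.0491  0.058 ]
unit 0.65 [321.8 246.9] [ 0.5671 -0.1445  0.    ]
```

View pics/w2.png

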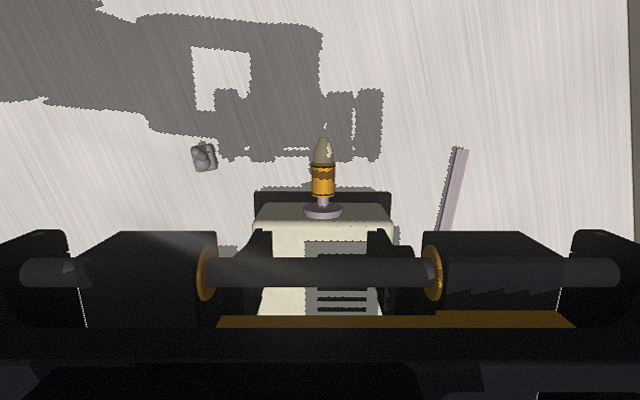

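The collet is at (323, 180), centred between the jaws. I'm descending and gripping it.

```bash
python3 -m handwheel '[[0.002,0.003,-0.02,0,0,0],[0.004,0.006,-0.05,0,0,0],[0.005,0.007,-0.08,0,0,0],[0.005,0.007,-0.11,0,0,0],[0.005,0.007,-0.14,0,0,0],[0.005,0.007,-0.16,0,0,0],[0.005,0.007,-0.169,0,0,0],[0.005,0.007,-0.169,0,0,0]]' 0.2
python3 -m handwheel '[[0,0,0,0,0,0],[0,0,0,0,0,0],[0,0,0,0,0,0],[0,0,0,0,0,0],[0,0,0,0,0,0],[0,0,0,0,0,0],[0,0,0,0,0,0],[0,0,0,0,0,0]]' -1
python3 -m handwheel '[[0.001,0.003,0,0,0,0],[0.002,0.006,0,0,0,0],[0.003,0.009,0,0,0,0],[0.003,0.012,0,0,0,0],[0.004,0.014,0,0,0,0],[0.005,0.017,0,0,0,0],[0.005,0.019,0,0,0,0],[0.005,0.019,0,0,0,0]]'
```

```text
time_s: 8.53
position: [0.593, -0.0485, 0.0633]
tcp_rot: [[0.28, 0.96, -0.005], [0.96, -0.28, 0.001], [-0.0, -0.005, -1.0]]
force: [-0.2, -0.7, 0.2]
opening: 0.6
grasp_force: 0.0
time_s: 9.2
position: [0.5943, -0.0486, 0.0665]
tcp_rot: [[0.279, 0.96, -0.0], [0.96, -0.279, 0.0], [-0.0, -0.0, -1.0]]
force: [-2.5, 0.8, 6.2]
opening: 0.273
grasp_force: 30.0
time_s: 9.87
position: [0.5979, -0.0361, 0.0665]
tcp_rot: [[0.275, 0.961, -0.004], [0.961, -0.275, -0.01], [-0.011, -0.001, -1.0]]
force: [-7.5, -20.9, 7.0]
opening: 0.267
grasp_force: 30.0
```

```bash
python3 -m handwheel '[[0,0,0,0,0,0],[0,0,0,0,0,0],[-0.001,-0.005,0,0,0,0],[-0.003,-0.010,0,0,0,0],[-0.004,-0.015,0,0,0,0],[-0.006,-0.02,0,0,0,0],[-0.007,-0.025,0,0,0,0],[-0.007,-0.025,0,0,0,0]]'
python3 -m handwheel '[[0,0,0,0,0,0],[0,0,0,0,0,0],[0,0,0,0,0,0],[0,0,0,0,0,0],[0,0,0,0,0,0],[0,0,0,0,0,0],[0,0,0,0,0,0],[0,0,0,0,0,0]]'
```

```text
time_s: 10.53
position: [0.5938, -0.0504, 0.0665]
tcp_rot: [[0.284, 0.959, 0.003], [0.959, -0.284, 0.008], [0.008, 0.001, -1.0]]
force: [3.7, 15.4, 5.9]
opening: 0.265
grasp_force: 30.0
time_s: 11.2
position: [0.5938, -0.0504, 0.0665]
tcp_rot: [[0.281, 0.96, 0.003], [0.96, -0.281, 0.006], [0.007, 0.001, -1.0]]
force: [2.6, 14.3, 5.1]
opening: 0.27
grasp_force: 30.0
```

```bash
python3 -m handwheel '[[0,0,0,0,0,0],[0,0,0,0,0,0],[0,0,0,0,0,0],[0,0,0,0,0,0],[0,0,0,0,0,0],[0,0,0.01,0,0,0],[0,0,0.03,0,0,0],[0,0,0.05,0,0,0]]' 0.2
python3 -m handwheel '[[0,0,0.03,0,0,0],[0,0,0.06,0,0,-0.05],[0,0,0.09,0,0,-0.1],[-0.02,-0.01,0.12,0,0,-0.15],[-0.04,-0.02,0.12,0,0,-0.2],[-0.06,-0.03,0.12,0,0,-0.25],[-0.08,-0.04,0.12,0,0,-0.3],[-0.1,-0.05,0.12,0,0,-0.35]]'
python3 -m handwheel '[[-0.02,-0.01,0,0,0,-0.06],[-0.04,-0.02,0,0,0,-0.12],[-0.046,-0.03,0,0,0,-0.18],[-0.046,-0.03,0,0,0,-0.24],[-0.046,-0.03,0,0,0,-0.3],[-0.046,-0.03,0,0,0,-0.36],[-0.046,-0.03,0,0,0,-0.42],[-0.046,-0.03,0,0,0,-0.435]]'
python3 look.py w3
```

```text
time_s: 11.87
position: [0.5919, -0.0549, 0.1158]
tcp_rot: [[0.28, 0.96, -0.002], [0.96, -0.28, 0.001], [-0.0, -0.002, -1.0]]
force: [-0.3, -0.9, 0.5]
opening: 0.595
grasp_force: 0.0
time_s: 12.53
position: [0.4915, -0.1053, 0.2366]
tcp_rot: [[0.835, 0.55, 0.001], [0.55, -0.835, -0.001], [0.001, 0.001, -1.0]]
force: [0.3, 0.4, -0.5]
opening: 0.6
grasp_force: 0.0
time_s: 13.2
position: [0.4464, -0.1351, 0.2363]
tcp_rot: [[0.959, -0.284, 0.001], [-0.284, -0.959, -0.0], [0.001, 0.0, -1.0]]
force: [0.6, 0.9, 0.1]
opening: 0.601
grasp_force: 0.0
13.2 [ 0.4464 -0.1351  0.2363] [[ 0.9589 -0.2836  0.0007]
 [-0.2836 -0.9589 -0.0005]
 [ 0.0008  0.0003 -1.    ]] [-30.6001  19.0134 104.9373  -0.0055  56.0012  75.8805]
knob_grip 0.81 [316.  189.2] [ 0.4451 -0.1313  0.058 ]
spindle_grip 0.74 [187.2  63.7] [ 0.594  -0.0505  0.058 ]
unit 0.8 [296.4  73.2] [ 0.5653 -0.1438  0.    ]
```

View pics/w3.png

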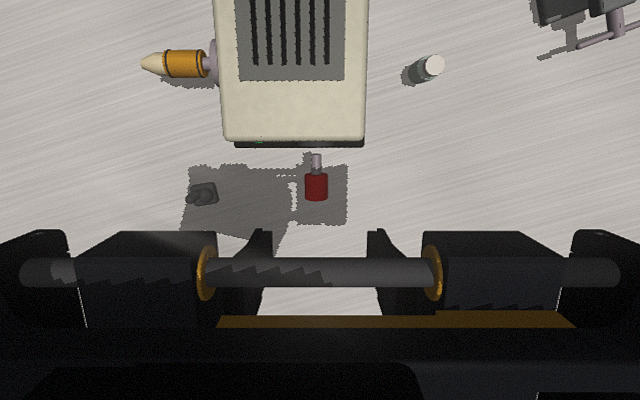

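The knob is still out, with its cap at (316, 187) and a longer stem showing, and the collet is home. I'll grip the knob and push it in.

```bash
python3 -m handwheel '[[0,0.001,-0.02,0,0,0],[0,0.003,-0.05,0,0,0],[0,0.003,-0.08,0,0,0],[0,0.003,-0.11,0,0,0],[0,0.003,-0.14,0,0,0],[0,0.003,-0.16,0,0,0],[0,0.003,-0.171,0,0,0],[0,0.003,-0.171,0,0,0]]' 0.2
python3 -m handwheel '[[0,0,0,0,0,0],[0,0,0,0,0,0],[0,0,0,0,0,0],[0,0,0,0,0,0],[0,0,0,0,0,0],[0,0,0,0,0,0],[0,0,0,0,0,0],[0,0,0,0,0,0]]' -1
python3 -m handwheel '[[0.003,-0.001,0,0,0,0],[0.006,-0.002,0,0,0,0],[0.009,-0.003,0,0,0,0],[0.012,-0.003,0,0,0,0],[0.015,-0.004,0,0,0,0],[0.018,-0.005,0,0,0,0],[0.019,-0.006,0,0,0,0],[0.019,-0.006,0,0,0,0]]'
```

```text
time_s: 14.07
position: [0.4454, -0.1312, 0.0624]
tcp_rot: [[0.961, -0.278, -0.004], [-0.278, -0.961, 0.002], [-0.005, -0.001, -1.0]]
force: [0.4, -0.3, 1.1]
opening: 0.6
grasp_force: 0.0
time_s: 14.73
position: [0.447, -0.1317, 0.0652]
tcp_rot: [[0.96, -0.279, 0.001], [-0.279, -0.96, -0.001], [0.001, 0.0, -1.0]]
force: [1.0, 1.5, 5.8]
opening: 0.264
grasp_force: 30.0
time_s: 15.4
position: [0.4607, -0.1357, 0.065]
tcp_rot: [[0.961, -0.278, -0.01], [-0.278, -0.961, 0.005], [-0.011, -0.002, -1.0]]
force: [-9.3, 0.9, 14.0]
opening: 0.271
grasp_force: 30.0
```

```bash
python3 -m handwheel '[[0.002,-0.001,0,0,0,0],[0.004,-0.001,0,0,0,0],[0.004,-0.001,0,0,0,0],[0.004,-0.001,0,0,0,0],[0.004,-0.001,0,0,0,0],[0.004,-0.001,0,0,0,0],[0.004,-0.001,0,0,0,0],[0.004,-0.001,0,0,0,0]]'
python3 -m handwheel '[[0,0,0,0,0,0],[0,0,0,0,0,0],[0,0,0,0,0,0],[0,0,0,0,0,0],[0,0,0,0,0,0],[0,0,0.01,0,0,0],[0,0,0.03,0,0,0],[0,0,0.05,0,0,0]]' 0.2
python3 -m handwheel '[[0,0,0.03,0,0,0],[-0.01,0,0.06,0,0,0],[-0.02,0,0.09,0,0,0],[-0.02,0,0.12,0,0,0],[-0.02,0,0.12,0,0,0],[-0.02,0,0.12,0,0,0],[-0.02,0,0.12,0,0,0],[-0.02,0,0.12,0,0,0]]'
python3 look.py w4
python3 - <<'E'
from h import *
im,_=cams.capture("top")
for q in("vial","impression","file"):
    for r in models.tip_of(q,"top")[:1]: print(q,at_z("top",r["position"],0))
E
```

```text
time_s: 16.07
position: [0.4609, -0.1356, 0.065]
tcp_rot: [[0.961, -0.277, -0.018], [-0.276, -0.961, 0.007], [-0.019, -0.002, -1.0]]
force: [-16.2, -1.7, 18.0]
opening: 0.266
grasp_force: 30.0
time_s: 16.73
position: [0.4692, -0.1384, 0.1149]
tcp_rot: [[0.96, -0.278, -0.002], [-0.278, -0.96, 0.001], [-0.002, -0.0, -1.0]]
force: [1.1, -0.6, 0.4]
opening: 0.593
grasp_force: 0.0
time_s: 17.4
position: [0.4489, -0.1382, 0.2336]
tcp_rot: [[0.96, -0.278, -0.002], [-0.278, -0.96, 0.001], [-0.002, -0.001, -1.0]]
force: [-0.4, -0.2, 0.4]
opening: 0.596
grasp_force: 0.0
17.4 [ 0.4489 -0.1382  0.2336] [[ 0.9605 -0.2784 -0.0021]
 [-0.2784 -0.9605  0.0013]
 [-0.0024 -0.0007 -1.    ]] [-30.7837  19.5564 104.5651   0.0024  56.0199  75.379 ]
knob_grip 0.68 [313.4 176.7] [ 0.4609 -0.1354  0.058 ]
spindle_grip 0.82 [184.8  66.9] [ 0.5929 -0.0503  0.058 ]
unit 0.92 [294.1  73.3] [ 0.5673 -0.1435  0.    ]
vial [ 0.52790386 -0.27464873  0.        ]
impression [ 0.46590626 -0.00302782  0.        ]
file [ 0.70691236 -0.18017462  0.        ]
```

View pics/w4.png

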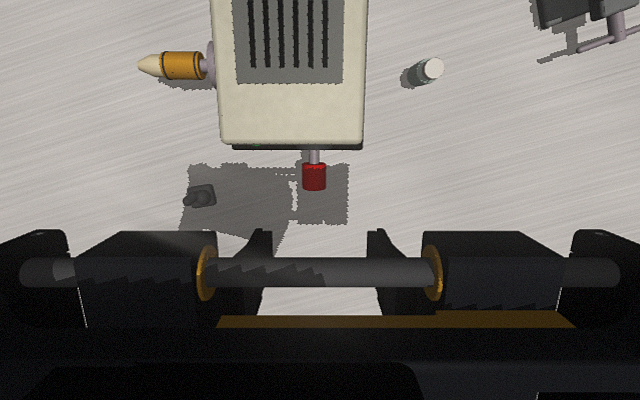

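The knob is home, with its cap at (314, 176) and measured at its original position. The collet at (183, 66) is home, the vial and impression are in place, and the gripper is clear. I'm handing in.

```bash
python3 -c "
from rig import bot
print(bot.hand_in())"
```

```text
the job is handed in; nothing more can be done
None
```

I pulled the knob out, drew the spindle to its outer stop and pushed it back home, then pushed the knob home and handed the job in at about 17.7 s; `hand_in` gave no verdict, but the last pictures showed the knob and collet home, the vial, impression and file undisturbed, and the gripper clear.

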